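# Load the patient's dishes into the carrying tray

## Task

Collect the four red-labelled culture dishes from the warm plate into the carrying tray for the incubator, each lying flat in the insert whose recess is made for its shape and size. Keep the dishes level and set them down without dropping them; leave the two blue-labelled rinse dishes where they are.

Things in the scene. Friction and masses are not known exactly. Their poses are not given: they have to be found in the camera images.
- dish_square: Loose, rigid, lid fixed on, 15 to 70 g: square four-well dish, lid 66 x 66 mm, 15 mm high, clear, four round wells and a round RED label in the middle. Sides along its x and y. Grip across two facing sides. The lid's skirt starts 4.5 mm above the underside. Origin: centre of the underside, z up. Starts on the white warm plate, top 20 mm above the bench.
- dish_large: Loose, rigid, lid fixed on, 15 to 70 g: large round dish, lid 60 mm across, base 54, 15 mm high, clear, round RED label (22 mm) in the middle. The lid's skirt starts 4.5 mm above the underside. Origin: centre of the underside, z up. Starts on the white warm plate, top 20 mm above the bench.
- dish_small: Loose, rigid, lid fixed on, 15 to 70 g: small round dish, lid 38 mm across, base 35, 13 mm high, clear, round RED label (16 mm) in the middle. The lid's skirt starts 4.5 mm above the underside. Origin: centre of the underside, z up. Starts on the white warm plate, top 20 mm above the bench.
- dish_slide: Loose, rigid, lid fixed on, 15 to 70 g: oblong slide dish, 78 x 28 mm, 13 mm high, straight sides, clear, two rows of tiny wells and a rectangular RED label at its +x end. Long side along its x; grip across the 28 mm width. Origin: centre of the underside, z up. Starts on the white warm plate, top 20 mm above the bench.
- rinse_large: Used rinse dish, look-alike of the large round dish (lid 60 mm across, 15 mm high) but with a round BLUE label. Loose; stays where it is. Origin: centre of the underside, z up. Starts on the white warm plate, top 20 mm above the bench.
- rinse_small: Used rinse dish, look-alike of the small round dish (lid 38 mm across, 13 mm high) but with a round BLUE label. Loose; stays where it is. Origin: centre of the underside, z up. Starts on the white warm plate, top 20 mm above the bench.
- seat_square: Dark metal insert 100 x 100 x 8 mm, fixed in one of the four bays (two by two, 104 mm apart) of the aluminium tray. In its centre, with bright floor and 3 mm deep: square recess 76 x 76 mm (sides along x and y) for the square dish. Origin: centre of the underside, 6 mm above the bench; recess floor 5 mm above the origin, insert top 8 mm above it.
- seat_large: Dark metal insert 100 x 100 x 8 mm, fixed in one of the four bays (two by two, 104 mm apart) of the aluminium tray. In its centre, with bright floor and 3 mm deep: round recess 68 mm across for the large round dish. Origin: centre of the underside, 6 mm above the bench; recess floor 5 mm above the origin, insert top 8 mm above it.
- seat_small: Dark metal insert 100 x 100 x 8 mm, fixed in one of the four bays (two by two, 104 mm apart) of the aluminium tray. In its centre, with bright floor and 3 mm deep: round recess 47 mm across for the small round dish. Origin: centre of the underside, 6 mm above the bench; recess floor 5 mm above the origin, insert top 8 mm above it.
- seat_slide: Dark metal insert 100 x 100 x 8 mm, fixed in one of the four bays (two by two, 104 mm apart) of the aluminium tray. In its centre, with bright floor and 3 mm deep: oblong recess 90 x 40 mm, long side along its x, for the slide dish (either way round). Origin: centre of the underside, 6 mm above the bench; recess floor 5 mm above the origin, insert top 8 mm above it.
Mind the look-alikes: they are no part of the job. Leave any purple look-alike of the dish_small alone. What is shaped like the dish_slide but brown is not meant.

How it is judged:
By the outcome, as a careful person would: the job done as asked, in the order asked, and still so for the second after the job is handed in, with the robot touching nothing.
It also fails if it takes over 96 s, if anything falls off the work surface, if the arm or the gripper's body presses on something with over 40 N, if the wrist force passes 120 N, or if a joint passes its speed limit or range.

## Robot

A 6-joint arm with a two-finger parallel gripper is mounted at the origin on the work surface. World frame = base frame: x ahead of the robot, y to its left, z up, the work surface at z = 0. Lengths are in m, angles in rad, forces in N, time in s.
With the tool pointing down it reaches from about 0.325 to 0.85 m from the base axis. Payload 15.5 kg.
Tool frame: the origin (TCP) lies on the centre line of the jaws, within the pads' length; the fingertips stand 25 mm ahead of it and the grasp point (between the pads) lies 6 mm ahead of it (robot.tip_extent is the distance from the TCP to the fingertips, in m); z points along the fingers, y is the line along which they close (so a half turn about z gives the same grasp; the last joint's range is limited). The gripper opens to 91 mm and grips with 3 to 60 N. Pads are 32 mm wide; open, the fingers measure 118 mm over their backs; the gripper's body (76 mm by 178 mm) begins 60 mm behind the grasp point.
Start: joints at [1.065, 0.494, 1.345, -0, 1.302, -0.096], TCP at [0.249, 0.573, 0.239] pointing down, gripper open.
Joint ranges: [-2.91, 2.91], [-0.82, 2.16], [0.22, 2.67], [-1.22, 4.37], [0.12, 2.79], [-3.08, 3.08]. Speed limits (rad/s): [1.89, 1.89, 2.57, 3.01, 3.01, 3.01].

## Interface

Orientations are given as a rotation vector (axis times angle).
In Python, from workcell import robot gives the robot as it stands.
- The arm moves only by the tool play_rows, never from a script. Its argument "series" is a list of rows, each an object of numbers: "x", "y", "z": the shift along the world's x, y, z in cm; "roll": the turn about the world's z in degrees; "jaw": the opening, from 0 (shut) to 1 (fully open). In form: [{"x": .., "y": .., "z": .., "roll": .., "jaw": ..}, ...]. A call has 1 to 10 rows; each row is the pose to reach, as a shift and turn from the pose commanded when the call began; what a row does not reach only later rows make up. A row lasts 1/8 s, in which the tool goes at most 62.5 mm and 10.7 degrees, less where a joint would pass 70% of its speed; a pose out of reach is approached as far as the arm can. A call with a gripper value outside its range is refused whole. The fingers move at their own pace and stop on an object; "grip_force" is the grip in N (left out, the last holds). Time passes only in rows, so rows that repeat a pose let the fingers close. It gives the time, the measured TCP pose, the force, the opening and the grip force at its end, in the units of the state.
- robot.get_obs(): the state, without advancing time (a new reading comes with each control period).
- robot.camera(name): name is "scene" or "top" or "wrist"; returns a dict with "frame" (480x640x3 uint8, red, green, blue), "fov_y" (degrees; the focal length in pixels is half the picture's height over the tangent of half this angle, whatever the lens; pixels are square), "cx", "cy" (the principal point, pixels), "rvec" (rotation vector, rad) and "tvec" (3), from world to camera coordinates, as OpenCV has them; the wrist camera has in their place "T_tool_cam" (4x4, takes a point from camera to tool coordinates, whose origin is the TCP and whose axes are the flange's). Camera axes: x right, y down, z forward; pixel columns grow to the right and rows downward; lengths in m; the calibration is good to about 2 mm. A picture is of the moment at which its call begins: read the wrist's pose just before it. There is no depth.
- robot.close_job(): hands the job in; it is judged then, once.
Trained networks look in a picture, given as the dict that the camera call returned (one of the last four; its "shot" number tells which), for a name from the list of things; names that differ only in an ending like _2 or _b are one class to them, and where a whole thing is asked for, a point or a joint stands for the part that bears it (a point fixed in the world has none). Each returns a list of dicts, best first, with "p" (0 to 1); they miss things now and then, are a little off and sometimes report something else, mostly with a low value. They report only what shows in the picture. A call takes as long as a camera call. They do not tell look-alikes from the thing itself.
- robot.regions_of(label, picture): "pixels" (480x640 bool, what is visible of it) and "location" ([column, row] in pixels, amid what is visible of it).
- robot.landmark_of(label, picture): "location" ([column, row] in pixels: a listed point, or the origin of a listed thing).
The state is a dict: "time": time; "joints": joint angles; "dq": joint speeds; "effort": joint torques, N m; "position": TCP position; "tcp_rot": TCP orientation; "contact_force": force on the tool from outside, world axes, zero at the start; "wrist_torque": the same for the moment, N m; "width": finger opening in m; "grip_force": force on a finger pad.
Only numpy, scipy, OpenCV 4.12 (cv2) and the standard library are available. Lean on these libraries where they do the work, as an engineer would, in place of code of your own. Each camera call takes 0.05 s, during which the arm holds its last target. There are 200 camera calls.

## Working session

There is one attempt and no reset: what is moved stays moved. The work goes in short steps, Python scripts to look and compute and a tool call to move; the robot and the scene stay as the last step left them, time stands still between calls to the robot, and variables do not carry over. Pictures are saved under pics/ and viewed, at most 14 in all, crops included, and the job is handed in when it is done.

Besides the shell and the picture viewer there is one more tool, called after "Emit:" as name(argument=value, ...) on one line, values as JSON. play_rows: Moves the arm, as the interface text tells. Its arguments: {"type":"object","properties":{"series":{"type":"array","items":{"type":"object","properties":{"x":{"type":"number"},"y":{"type":"number"},"z":{"type":"number"},"roll":{"type":"number"},"jaw":{"type":"number"}}}},"grip_force":{"type":"number"}},"required":["series"]}

```bash
mkdir -p pics; ls
cat > h.py <<'E'
import numpy as np, cv2
from workcell import robot
def ray(pic,uv):
    f=240/np.tan(np.radians(pic["fov_y"]/2))
    d=np.array([(uv[0]-pic["cx"])/f,(uv[1]-pic["cy"])/f,1.])
    if "rvec" in pic:
        R=cv2.Rodrigues(np.array(pic["rvec"],float))[0]; t=np.array(pic["tvec"],float).ravel()
        return -R.T@t, R.T@d
    T=np.array(pic["T_tool_cam"]); Rt=cv2.Rodrigues(np.array(pic["tool"][1],float))[0]
    return Rt@T[:3,3]+np.array(pic["tool"][0]), Rt@T[:3,:3]@d
def at(pic,uv,z):
    o,d=ray(pic,uv); return o+d*(z-o[2])/d[2]
def cam(n):
    o=robot.get_obs(); p=robot.camera(n); p["tool"]=(o["position"],o["tcp_rot"]); return p
def save(p,n): cv2.imwrite("pics/"+n,p["frame"][:,:,::-1])
E
python3 - <<'E'
from h import *
o=robot.get_obs(); print({k:np.round(v,3) for k,v in o.items()})
for n in ("top","scene"):
    p=cam(n); save(p,n+"0.png"); print(n,{k:v for k,v in p.items() if k!="frame"})
    for l in "dish_square dish_large dish_small dish_slide rinse_large rinse_small seat_square seat_large seat_small seat_slide".split():
        z=.02 if l[0] in"dr" else .006
        print(l,[(round(r["p"],2),np.round(r["location"]),np.round(at(p,r["location"],z)[:2],3)) for r in robot.landmark_of(l,p)[:5]])
E
```

```text
pics
{'time': np.float64(0.0), 'joints': array([ 1.066,  0.494,  1.346,  0.   ,  1.302, -0.095]), 'dq': array([-0.002, -0.002,  0.002,  0.001,  0.001, -0.   ]), 'effort': array([-1.0000e-03, -8.7879e+01, -3.8186e+01,  7.1000e-02,  5.3000e-02,
       -0.0000e+00]), 'position': array([0.249, 0.573, 0.238]), 'tcp_rot': array([-6.390e-01, -3.076e+00,  2.000e-03]), 'contact_force': array([-0.171, -0.418,  0.405]), 'wrist_torque': array([-0.04 , -0.003, -0.003]), 'grip_force': np.float64(0.0), 'width': np.float64(0.091)}
top {'fov_y': 52.892920169981885, 'cx': 323.30299826397686, 'cy': 242.2620588250788, 'rvec': array([ 2.16833515, -2.15251637,  0.12821747]), 'tvec': array([-0.11059754,  0.56527569,  0.9872962 ]), 'shot': 1, 'tool': (array([0.248829  , 0.57292957, 0.23832358]), array([-6.39144182e-01, -3.07550103e+00,  1.87928049e-03]))}
dish_square [(0.62, array([432., 243.]), array([ 0.568, -0.339]))]
dish_large [(0.87, array([369., 241.]), array([ 0.572, -0.205]))]
dish_small [(0.65, array([316., 239.]), array([ 0.574, -0.091])), (0.51, array([310., 184.]), array([ 0.694, -0.076]))]
dis
[... 1316 characters left out ...]
281.]), array([ 0.708, -0.082]))]
dish_slide [(0.82, array([230., 224.]), array([ 0.448, -0.328])), (0.75, array([159., 231.]), array([ 0.43 , -0.509]))]
rinse_large [(0.81, array([271., 215.]), array([ 0.437, -0.216]))]
rinse_small [(0.45, array([417., 223.]), array([0.56, 0.16])), (0.44, array([317., 213.]), array([ 0.461, -0.093]))]
seat_square [(0.94, array([411., 196.]), array([0.435, 0.195]))]
seat_large [(0.84, array([453., 219.]), array([0.555, 0.27 ]))]
seat_small [(0.58, array([444., 195.]), array([0.457, 0.289])), (0.53, array([331., 240.]), array([ 0.553, -0.078])), (0.18, array([455., 221.]), array([0.565, 0.272]))]
seat_slide [(0.74, array([416., 224.]), array([0.549, 0.163]))]
```

Run:
```python
import cv2
a=cv2.imread("pics/top0.png"); cv2.imwrite("pics/c0.png",cv2.resize(a[150:350,260:540],None,fx=2.85,fy=2.85,interpolation=cv2.INTER_CUBIC))
```

```text
(no output)
```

View pics/top0.png

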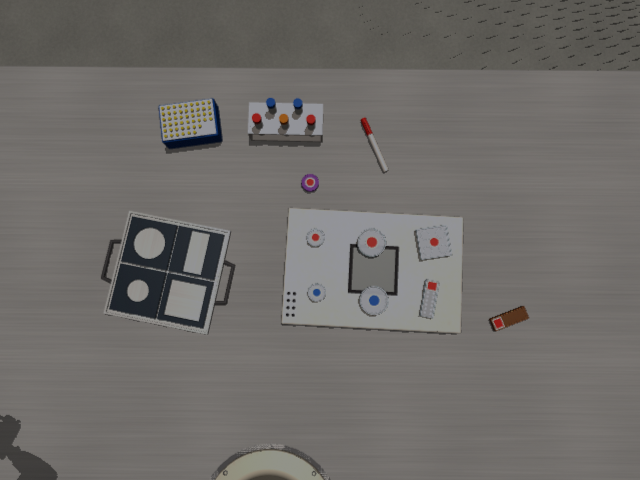

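View pics/c0.png

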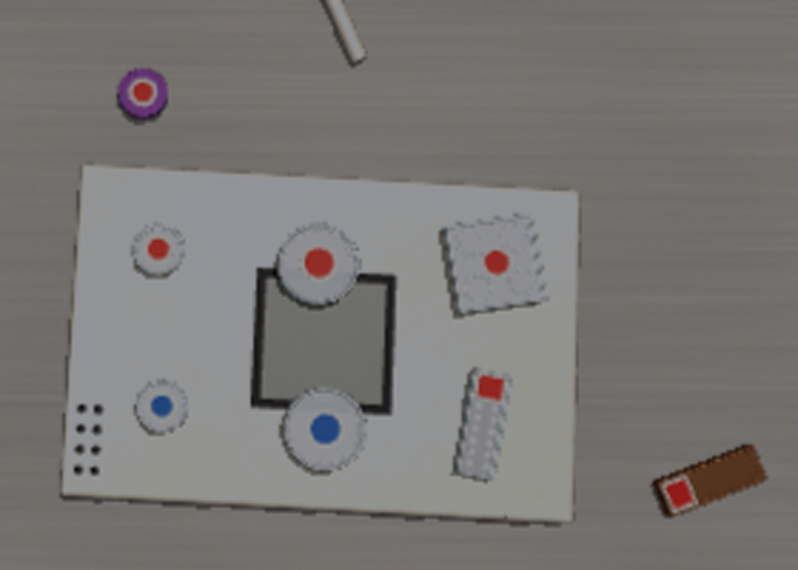

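The top view shows these candidates for the dishes:
- **dish_small:** (315,238) is white with a red label. (316,292) is the blue rinse dish and (310,183) is the purple look-alike.
- **dish_large:** red label at (372,242). The one at (374,300) is the blue rinse dish.
- **dish_slide:** clear with a red label at (430,298). The brown one at (508,318) is not meant.
- **dish_square:** (434,242).

The enlarged crop confirms these. The tray recesses are round large at (150,242), slide at (197,252), small at (138,290) and square at (186,299).

```bash
cat > m.py <<'E'
from h import *
def comps(mask,mn=12):
    n,l,s,c=cv2.connectedComponentsWithStats(mask.astype(np.uint8)); return [(s[i,4],c[i],l==i) for i in range(1,n) if s[i,4]>=mn]
def red(p):
    h=cv2.cvtColor(p["frame"],cv2.COLOR_RGB2HSV); return ((h[...,0]<8)|(h[...,0]>172))&(h[...,1]>140)&(h[...,2]>90)
def rect(p,m,z):
    c=cv2.findContours(m.astype(np.uint8),cv2.RETR_EXTERNAL,cv2.CHAIN_APPROX_NONE)[0]; c=max(c,key=cv2.contourArea).reshape(-1,2)
    w=np.array([at(p,u,z)[:2] for u in c],np.float32)*1000; r=cv2.minAreaRect(w)
    b=cv2.boxPoints(r); e=[b[1]-b[0],b[2]-b[1]]; e=max(e,key=np.linalg.norm)
    return np.round(r[0],1),np.round(r[1],1),round(float(np.degrees(np.arctan2(e[1],e[0]))%180),1)
E
python3 - <<'E'
from m import *
for n in("top","scene"):
    p=cam(n); print(n)
    for a,c,m in comps(red(p)): print("red",a,np.round(c),np.round(at(p,c,.034)[:2]*1000,1))
    for l in("dish_square","dish_slide"):
        for r in robot.regions_of(l,p)[:2]: print(l,round(r["p"],2),rect(p,r["pixels"],.03))
    for l in("seat_square","seat_slide","seat_large","seat_small"):
        r=robot.regions_of(l,p)
        if not r: continue
        m=r[0]["pixels"]; print(l,round(r[0]["p"],2),m.sum(),rect(p,m,.014))
    if n=="top":
        g=p["frame"].min(2)>110; g[:,:100]=0;g[:,240:]=0;g[:200]=0;g[340:]=0
        for a,c,m in comps(g,100): print("bright",a,np.round(c),rect(p,m,.0125),np.round(at(p,c,.011)[:2]*1000,1))
E
```

```text
top
red 59 [256. 118.] [839.   42.5]
red 56 [310. 119.] [837.2 -76.6]
red 81 [366. 126.] [ 822.3 -198.1]
red 30 [310. 182.] [696.8 -75.9]
red 34 [315. 237.] [577.7 -88.8]
red 71 [371. 242.] [ 567.7 -208. ]
red 46 [434. 242.] [ 569.2 -340.1]
red 54 [432. 286.] [ 476.6 -333.5]
red 54 [498. 323.] [ 400.4 -470.1]
dish_square 0.86 (array([ 568. , -339.7]), array([68.2, 70.5]), 99.2)
dish_slide 0.86 (array([ 449.6, -328.9]), array([30.2, 77.5]), 169.6)
dish_slide 0.73 (array([ 410.4, -493.8]), array([32.5, 81.1]), 111.6)
seat_square 0.97 2208 (array([442.7, 186. ]), array([101. , 101.6]), 168.4)
seat_slide 0.82 2208 (array([544.4, 167.5]), array([103.3, 101.3]), 78.9)
seat_large 0.74 2202 (array([564. , 268.4]), array([102.8, 101.8]), 78.6)
seat_small 0.78 2301 (array([461.7, 287.6]), array([103.1, 102.3]), 79.3)
bright 111 [211. 200.] (array([657.4, 148. ]), array([  4.4, 139.7]), 90.4) [658.9 139. ]
bright 103 [220. 209.] (array([640.9, 120. ]), array([ 6.6, 84.9]), 90.4) [640.1 120.1]
bright 2079 [177. 276.] (array([495.9, 204.3]), array([294.3, 255.7]), 83.7) [492.9 206.8]
bright 722 [
[... 459 characters left out ...]
283. 244.] [ 563.4 -207.3]
red 25 [230. 253.] [ 564.4 -339.4]
red 22 [348. 280.] [714.  -80.9]
red 47 [414. 287.] [773.  61.]
red 51 [364. 297.] [771.5 -58.9]
red 95 [310. 336.] [ 842.1 -204. ]
dish_square 0.72 (array([ 566.6, -337. ]), array([81.5, 66.3]), 7.8)
dish_slide 0.86 (array([ 431.5, -497.7]), array([43.3, 79.1]), 109.4)
dish_slide 0.69 (array([ 450.7, -328. ]), array([28.9, 88.3]), 169.4)
seat_square 0.74 850 (array([442.9, 186.3]), array([103.8, 105.6]), 167.3)
seat_slide 0.87 983 (array([543.4, 167.1]), array([102.6, 106.7]), 167.0)
seat_large 0.77 1028 (array([565.3, 269.9]), array([104. , 109.2]), 170.0)
seat_small 0.56 800 (array([462.4, 289.2]), array([102.4, 107. ]), 168.1)
```

Emit:
play_rows(series=[{"x": 32.8, "y": -66.2, "z": -5, "roll": 12.4, "jaw": 1}, {"x": 32.8, "y": -66.2, "z": -5, "roll": 12.4, "jaw": 1}, {"x": 32.8, "y": -66.2, "z": -5, "roll": 12.4, "jaw": 1}, {"x": 32.8, "y": -66.2, "z": -5, "roll": 12.4, "jaw": 1}, {"x": 32.8, "y": -66.2, "z": -5, "roll": 12.4, "jaw": 1}, {"x": 32.8, "y": -66.2, "z": -5, "roll": 12.4, "jaw": 1}, {"x": 32.8, "y": -66.2, "z": -5, "roll": 12.4, "jaw": 1}, {"x": 32.8, "y": -66.2, "z": -5, "roll": 12.4, "jaw": 1}, {"x": 32.8, "y": -66.2, "z": -5, "roll": 12.4, "jaw": 1}, {"x": 32.8, "y": -66.2, "z": -5, "roll": 12.4, "jaw": 1}], grip_force=8)

```text
time: 3.05
position: [0.5255, 0.0148, 0.197]
tcp_rot: [0.303, 3.126, 0.0]
contact_force: [1.2, 1.0, 0.8]
width: 0.0913
grip_force: 0.0
```

Emit:
play_rows(series=[{"x": 5.2, "y": -10.4, "z": -2, "roll": 0, "jaw": 1}, {"x": 5.2, "y": -10.4, "z": -2, "roll": 0, "jaw": 1}, {"x": 5.2, "y": -10.4, "z": -2, "roll": 0, "jaw": 1}, {"x": 5.2, "y": -10.4, "z": -2, "roll": 0, "jaw": 1}])

```text
time: 3.55
position: [0.5764, -0.0869, 0.1767]
tcp_rot: [-0.304, -3.126, -0.0]
contact_force: [-0.2, 0.2, -0.1]
width: 0.0914
grip_force: 0.0
```

```bash
cat > w.py <<'E'
from m import *
import sys
p=cam("wrist"); save(p,sys.argv[1]); o=p["tool"]
R=cv2.Rodrigues(np.array(o[1]))[0]; print("tcp",np.round(np.array(o[0])*1000,1),"y-angle",round(np.degrees(np.arctan2(R[1,1],R[0,1])),1), "tilt",np.round(R[:,2],3))
for a,c,m in comps(red(p),60): print("red",a,np.round(c),np.round(at(p,c,.034)[:2]*1000,1))
for l in sys.argv[2:]:
    for r in robot.regions_of(l,p)[:2]: print(l,round(r["p"],2),np.round(r["location"]),rect(p,r["pixels"],.033 if l[0]in"dr" else .014))
E
python3 w.py w1.png dish_small
```

```text
tcp [576.4 -86.9 176.7] y-angle 78.9 tilt [-0.001  0.    -1.   ]
red 235 [313. 232.] [575.8 -90.3]
red 464 [174. 248.] [ 566.3 -210.6]
red 221 [ 28. 276.] [ 566.1 -343.7]
dish_small 0.97 [310. 232.] (array([574.6, -89.6]), array([36.8, 38.6]), 168.9)
dish_small 0.57 [355. 351.] (array([696.6, -78. ]), array([31.9, 13.9]), 78.9)
```

View pics/w1.png

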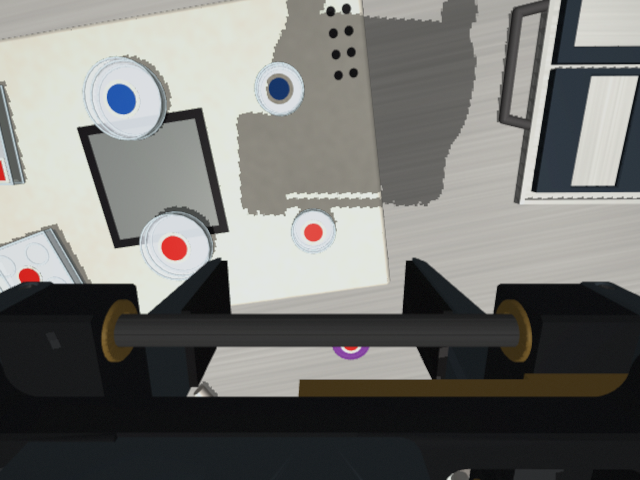

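The wrist view shows the clear, red-labelled small dish at (313,232) between the fingers. The blue one is at (279,88) and the purple one at (350,348).

Emit:
play_rows(series=[{"x": 0, "y": -0.3, "z": -5, "roll": 0, "jaw": 1}, {"x": 0, "y": -0.3, "z": -10, "roll": 0, "jaw": 1}, {"x": 0, "y": -0.3, "z": -12.6, "roll": 0, "jaw": 1}, {"x": 0, "y": -0.3, "z": -12.6, "roll": 0, "jaw": 1}, {"x": 0, "y": -0.3, "z": -12.6, "roll": 0, "jaw": 0.7}, {"x": 0, "y": -0.3, "z": -12.6, "roll": 0, "jaw": 0.5}, {"x": 0, "y": -0.3, "z": -12.6, "roll": 0, "jaw": 0.35}, {"x": 0, "y": -0.3, "z": -12.6, "roll": 0, "jaw": 0.35}, {"x": 0, "y": -0.3, "z": -12.6, "roll": 0, "jaw": 0.35}, {"x": 0, "y": -0.3, "z": -12.6, "roll": 0, "jaw": 0.35}])

```text
time: 4.9
position: [0.5767, -0.0902, 0.0509]
tcp_rot: [0.303, 3.127, -0.0]
contact_force: [0.1, 0.4, 0.6]
width: 0.0368
grip_force: 8.0
```

Emit:
play_rows(series=[{"x": 0, "y": 0, "z": 1.5, "roll": 0, "jaw": 0.35}, {"x": 0, "y": 0, "z": 5, "roll": 0, "jaw": 0.35}, {"x": -1, "y": 3.5, "z": 7, "roll": 0, "jaw": 0.35}, {"x": -2.5, "y": 8.5, "z": 7, "roll": 0, "jaw": 0.35}, {"x": -4.2, "y": 14, "z": 7, "roll": 0, "jaw": 0.35}, {"x": -5.9, "y": 19.5, "z": 7, "roll": 0, "jaw": 0.35}, {"x": -7.5, "y": 25, "z": 7, "roll": 0, "jaw": 0.35}, {"x": -9.2, "y": 30.5, "z": 7, "roll": 0, "jaw": 0.35}, {"x": -10.6, "y": 35.2, "z": 7, "roll": 0, "jaw": 0.35}, {"x": -11.4, "y": 37.9, "z": 7, "roll": 0, "jaw": 0.35}])

```text
time: 6.15
position: [0.4619, 0.2911, 0.1219]
tcp_rot: [0.3, 3.126, 0.001]
contact_force: [0.5, -0.2, -0.7]
width: 0.0365
grip_force: 8.0
```

Emit:
play_rows(series=[{"x": 0, "y": 0, "z": 0, "roll": 0, "jaw": 0.35}, {"x": 0, "y": 0, "z": 0, "roll": 0, "jaw": 0.35}])

```text
time: 6.4
position: [0.4629, 0.2885, 0.1214]
tcp_rot: [0.303, 3.127, 0.0]
contact_force: [-0.6, 0.3, -0.4]
width: 0.0369
grip_force: 8.0
```

```bash
python3 w.py w2.png dish_small seat_small; python3 -c "
from m import *
p=cam('top')
for a,c,m in comps(red(p)):
  if c[0]<200: print(c,at(p,c,.1)[:2]*1000)"
```

```text
tcp [462.9 288.5 121.4] y-angle 78.9 tilt [ 0. -0. -1.]
red 690 [316. 292.] [493.  281.9]
dish_small 0.78 [317. 286.] (array([486. , 283.8]), array([52.9, 47.7]), 77.4)
seat_small 0.91 [317. 213.] (array([447.8, 290.6]), array([100.6,  76. ]), 78.9)
```

View pics/w2.png

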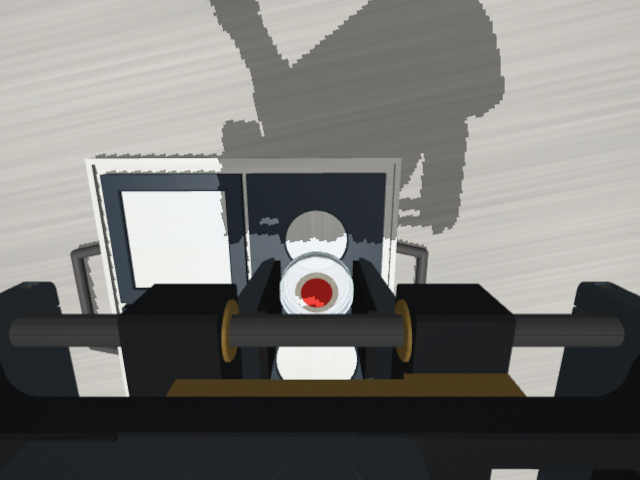

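The small dish is held level at (316,292), with its recess behind it at about (317,240). I'll check both positions numerically.

Run:
```python
from m import *
p=cam("wrist")
print("held",at(p,(316,292),.1035)*1000)
print("recess x-mid",at(p,(317,240),.0125)*1000)
q=[(122,191),(221,191),(228,289),(133,289)]
print("square",np.mean([at(p,u,.0125) for u in q],0)*1000, [np.round(at(p,u,.0125)[:2]*1000) for u in q])
print("tray centre line", [np.round(at(p,u,.014)[:2]*1000) for u in ((247,174),(386,172))])
```

```text
held [462.08691553 287.53356321 103.5       ]
recess x-mid [460.57561224 288.51924002  12.5       ]
square [441.39177321 183.89268567  12.5       ] [array([397., 157.]), array([411., 227.]), array([486., 212.]), array([472., 139.])]
tray centre line [array([403., 249.]), array([420., 346.])]
```

Emit:
play_rows(series=[{"x": -0.05, "y": 0.05, "z": -4, "jaw": 0.35}, {"x": -0.05, "y": 0.05, "z": -6.5, "jaw": 0.35}, {"x": -0.05, "y": 0.05, "z": -7.4, "jaw": 0.35}, {"x": -0.05, "y": 0.05, "z": -7.7, "jaw": 0.35}, {"x": -0.05, "y": 0.05, "z": -7.85, "jaw": 0.35}, {"x": -0.05, "y": 0.05, "z": -7.9, "jaw": 0.35}, {"x": -0.05, "y": 0.05, "z": -7.9, "jaw": 0.35}])

```text
invalid input at $.series[0]: expected keys x, y, z, roll, jaw
```

Emit:
play_rows(series=[{"x": -0.05, "y": 0.05, "z": -4, "roll": 0, "jaw": 0.35}, {"x": -0.05, "y": 0.05, "z": -6.5, "roll": 0, "jaw": 0.35}, {"x": -0.05, "y": 0.05, "z": -7.4, "roll": 0, "jaw": 0.35}, {"x": -0.05, "y": 0.05, "z": -7.7, "roll": 0, "jaw": 0.35}, {"x": -0.05, "y": 0.05, "z": -7.85, "roll": 0, "jaw": 0.35}, {"x": -0.05, "y": 0.05, "z": -7.9, "roll": 0, "jaw": 0.35}, {"x": -0.05, "y": 0.05, "z": -7.9, "roll": 0, "jaw": 0.35}])

```text
time: 7.52
position: [0.4625, 0.2895, 0.0424]
tcp_rot: [0.303, 3.126, 0.001]
contact_force: [0.6, 0.2, 0.6]
width: 0.037
grip_force: 8.0
```

Emit:
play_rows(series=[{"x": 0, "y": 0, "z": -0.05, "roll": 0, "jaw": 0.35}, {"x": 0, "y": 0, "z": -0.1, "roll": 0, "jaw": 0.35}, {"x": 0, "y": 0, "z": -0.1, "roll": 0, "jaw": 0.35}])

```text
time: 7.9
position: [0.4624, 0.2895, 0.0414]
tcp_rot: [0.303, 3.126, 0.0]
contact_force: [-1.3, -1.9, 9.1]
width: 0.0366
grip_force: 8.0
```

Emit:
play_rows(series=[{"x": 0, "y": 0, "z": 0.04, "roll": 0, "jaw": 0.42}, {"x": 0, "y": 0, "z": 0.04, "roll": 0, "jaw": 0.5}, {"x": 0, "y": 0, "z": 0.04, "roll": 0, "jaw": 0.5}, {"x": 0, "y": 0, "z": 0.04, "roll": 0, "jaw": 0.5}, {"x": 0, "y": 0, "z": 3, "roll": 0, "jaw": 0.5}, {"x": 0, "y": 0, "z": 9, "roll": 0, "jaw": 0.5}, {"x": 0, "y": -5, "z": 13, "roll": 0, "jaw": 0.5}, {"x": -0.3, "y": -11, "z": 13, "roll": 0, "jaw": 0.7}, {"x": -0.5, "y": -17, "z": 13, "roll": 0, "jaw": 0.7}, {"x": -0.6, "y": -23, "z": 13, "roll": 0, "jaw": 0.7}])

```text
time: 9.15
position: [0.4559, 0.0577, 0.1711]
tcp_rot: [0.302, 3.126, 0.0]
contact_force: [0.7, 0.2, -0.5]
width: 0.0638
grip_force: 0.0
```

Emit:
play_rows(series=[{"x": -0.1, "y": -6, "z": 0, "roll": 0, "jaw": 0.7}, {"x": -0.2, "y": -12, "z": 0, "roll": 0, "jaw": 0.7}, {"x": -0.3, "y": -18, "z": 0, "roll": 0, "jaw": 0.7}, {"x": -0.4, "y": -24, "z": 0, "roll": 0, "jaw": 0.7}, {"x": -0.5, "y": -30, "z": 0, "roll": 0, "jaw": 0.7}, {"x": -0.6, "y": -36, "z": 0, "roll": 0, "jaw": 0.7}, {"x": -0.7, "y": -38.8, "z": 0, "roll": 0, "jaw": 0.7}, {"x": -0.7, "y": -38.8, "z": 0, "roll": 0, "jaw": 0.7}, {"x": -0.7, "y": -38.8, "z": 0, "roll": 0, "jaw": 0.7}])

```text
time: 10.28
position: [0.449, -0.3279, 0.1707]
tcp_rot: [-0.303, -3.126, -0.001]
contact_force: [0.1, 0.3, -0.5]
width: 0.0634
grip_force: 0.0
```

```bash
python3 w.py w3.png dish_slide dish_square; python3 -c "
from m import *
p=cam('top'); save(p,'t3.png'); f=p['frame'][200:350,80:260]; cv2.imwrite('pics/t3c.png',cv2.resize(f[:,:,::-1],None,fx=3,fy=3))
for a,c,m in comps(red(p)):
  if c[0]<200: print(c,at(p,c,.024)[:2]*1000)"
```

```text
tcp [ 449.  -327.9  170.7] y-angle 78.9 tilt [-0.001  0.001 -1.   ]
red 343 [135. 205.] [ 396.3 -468.2]
red 333 [314. 264.] [ 475.  -335.4]
red 241 [328. 360.] [ 569.5 -341.4]
dish_slide 0.59 [314. 230.] (array([ 447.2, -330.3]), array([27.3, 78.6]), 169.5)
dish_square 0.61 [329. 364.] (array([ 572.5, -340.1]), array([80.2, 34.1]), 78.9)
[134.63888889 289.91666667] [463.0008896  290.94592798]
```

View pics/t3c.png

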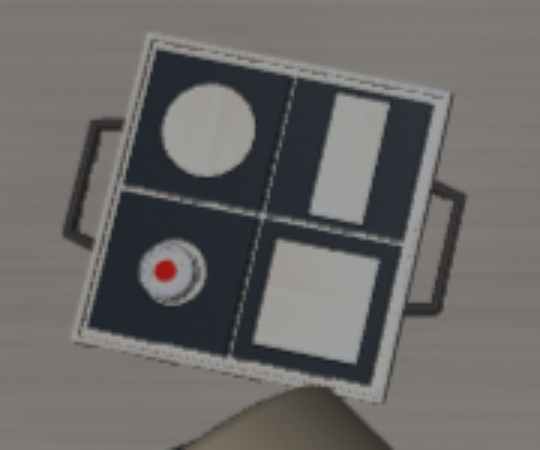

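View pics/w3.png

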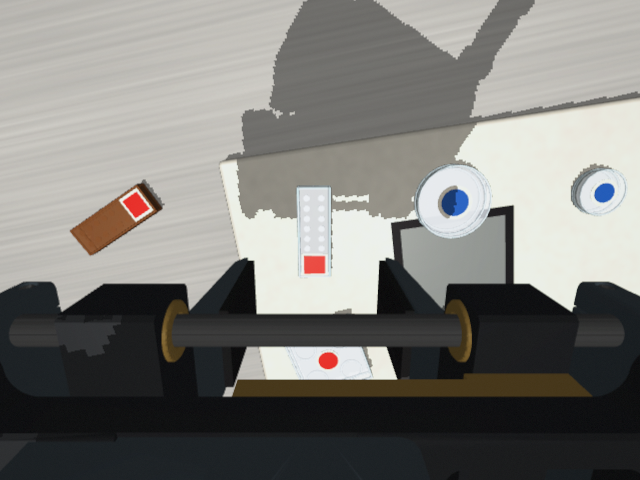

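The small dish lies in its round recess (crop (165,270)). In the wrist view the clear slide dish is at (314,232) between the fingers, and the brown one is at (115,218).

Emit:
play_rows(series=[{"x": 0, "y": -0.2, "z": -5, "roll": 0.4, "jaw": 0.7}, {"x": 0, "y": -0.2, "z": -10, "roll": 0.4, "jaw": 0.7}, {"x": 0, "y": -0.2, "z": -12.0, "roll": 0.4, "jaw": 0.7}, {"x": 0, "y": -0.2, "z": -12.0, "roll": 0.4, "jaw": 0.7}, {"x": 0, "y": -0.2, "z": -12.0, "roll": 0.4, "jaw": 0.5}, {"x": 0, "y": -0.2, "z": -12.0, "roll": 0.4, "jaw": 0.35}, {"x": 0, "y": -0.2, "z": -12.0, "roll": 0.4, "jaw": 0.23}, {"x": 0, "y": -0.2, "z": -12.0, "roll": 0.4, "jaw": 0.23}, {"x": 0, "y": -0.2, "z": -12.0, "roll": 0.4, "jaw": 0.23}, {"x": 0, "y": -0.2, "z": -12.0, "roll": 0.4, "jaw": 0.23}])

```text
time: 11.72
position: [0.4494, -0.3308, 0.0513]
tcp_rot: [0.292, 3.127, -0.001]
contact_force: [-0.5, 0.8, 6.8]
width: 0.0276
grip_force: 8.0
```

Emit:
play_rows(series=[{"x": 0, "y": 0, "z": 1, "roll": 0, "jaw": 0.23}, {"x": 0, "y": 0, "z": 4.5, "roll": 0, "jaw": 0.23}, {"x": 0.3, "y": 2, "z": 7, "roll": 0, "jaw": 0.23}, {"x": 1.2, "y": 7, "z": 7, "roll": -0.4, "jaw": 0.23}, {"x": 2.3, "y": 12.5, "z": 7, "roll": -0.4, "jaw": 0.23}, {"x": 3.4, "y": 18, "z": 7, "roll": -0.4, "jaw": 0.23}, {"x": 4.5, "y": 23.5, "z": 7, "roll": -0.4, "jaw": 0.23}, {"x": 5.6, "y": 29, "z": 7, "roll": -0.4, "jaw": 0.23}, {"x": 6.7, "y": 34.5, "z": 7, "roll": -0.4, "jaw": 0.23}, {"x": 7.8, "y": 40, "z": 7, "roll": -0.4, "jaw": 0.23}])

```text
time: 12.98
position: [0.5275, 0.0712, 0.1216]
tcp_rot: [0.303, 3.126, 0.0]
contact_force: [1.1, 0.5, -0.1]
width: 0.028
grip_force: 8.0
```

Emit:
play_rows(series=[{"x": 1, "y": 5.2, "z": 0, "roll": 0, "jaw": 0.23}, {"x": 1.6, "y": 8.8, "z": 0, "roll": 0, "jaw": 0.23}, {"x": 1.8, "y": 9.9, "z": 0, "roll": 0, "jaw": 0.23}, {"x": 1.8, "y": 9.9, "z": 0, "roll": 0, "jaw": 0.23}, {"x": 1.8, "y": 9.9, "z": 0, "roll": 0, "jaw": 0.23}])

```text
time: 13.6
position: [0.545, 0.1672, 0.121]
tcp_rot: [-0.305, -3.126, 0.0]
contact_force: [0.6, -0.1, 0.0]
width: 0.0278
grip_force: 8.0
```

```bash
python3 w.py w4.png dish_slide seat_slide
```

```text
tcp [545.  167.2 121. ] y-angle 78.9 tilt [-0. -0. -1.]
red 491 [478.  91.] [461.8 285.1]
red 231 [316. 349.] [620.3 151.5]
dish_slide 0.75 [315. 266.] (array([554.2, 165.3]), array([40.4, 76.2]), 168.7)
seat_slide 0.75 [317. 206.] (array([535.8, 167.9]), array([100.6,  86.7]), 78.8)
```

View pics/w4.png

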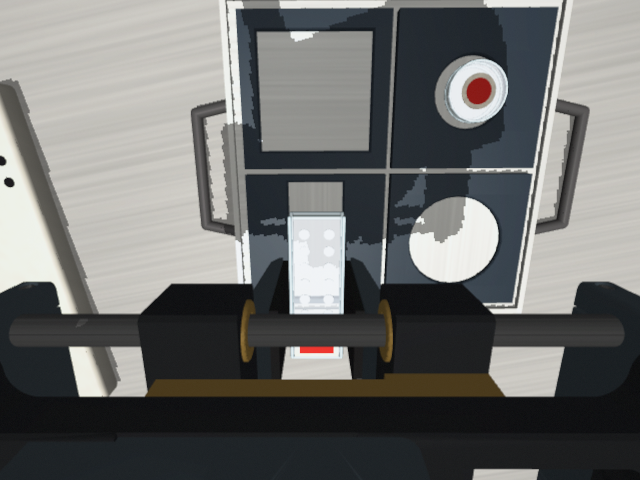

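The slide dish is held at about (316,285) and lines up with its recess (columns 289–342). The small dish sits in its recess at (478,91).

Emit:
play_rows(series=[{"x": 0, "y": 0, "z": -4, "roll": 0, "jaw": 0.23}, {"x": 0, "y": 0, "z": -6.5, "roll": 0, "jaw": 0.23}, {"x": 0, "y": 0, "z": -7.4, "roll": 0, "jaw": 0.23}, {"x": 0, "y": 0, "z": -7.75, "roll": 0, "jaw": 0.23}, {"x": 0, "y": 0, "z": -7.85, "roll": 0, "jaw": 0.23}, {"x": 0, "y": 0, "z": -7.9, "roll": 0, "jaw": 0.23}, {"x": 0, "y": 0, "z": -7.9, "roll": 0, "jaw": 0.23}])

```text
time: 14.62
position: [0.5454, 0.1684, 0.0423]
tcp_rot: [0.303, 3.126, 0.0]
contact_force: [0.5, -0.0, 0.5]
width: 0.0281
grip_force: 8.0
```

Emit:
play_rows(series=[{"x": 0, "y": 0, "z": -0.04, "roll": 0, "jaw": 0.23}, {"x": 0, "y": 0, "z": -0.08, "roll": 0, "jaw": 0.23}, {"x": 0, "y": 0, "z": -0.08, "roll": 0, "jaw": 0.23}])

```text
time: 15.0
position: [0.5455, 0.1684, 0.0419]
tcp_rot: [0.303, 3.126, 0.0]
contact_force: [-2.4, -0.8, 11.3]
width: 0.0276
grip_force: 8.0
```

Emit:
play_rows(series=[{"x": 0, "y": 0, "z": 0.03, "roll": 0, "jaw": 0.32}, {"x": 0, "y": 0, "z": 0.03, "roll": 0, "jaw": 0.4}, {"x": 0, "y": 0, "z": 0.03, "roll": 0, "jaw": 0.4}, {"x": 0, "y": 0, "z": 0.03, "roll": 0, "jaw": 0.4}, {"x": 0, "y": 0, "z": 3, "roll": 0, "jaw": 0.4}, {"x": 0, "y": 0, "z": 9, "roll": 0, "jaw": 0.4}, {"x": 0.3, "y": -5, "z": 13, "roll": 0, "jaw": 0.7}, {"x": 0.6, "y": -11, "z": 13, "roll": 0, "jaw": 0.9}, {"x": 0.9, "y": -17, "z": 13, "roll": 0, "jaw": 0.9}, {"x": 1.2, "y": -23, "z": 13, "roll": 0, "jaw": 0.9}])

```text
time: 16.25
position: [0.5571, -0.0635, 0.1713]
tcp_rot: [0.303, 3.127, -0.0]
contact_force: [0.6, 0.7, 0.4]
width: 0.0736
grip_force: 0.0
```

Emit:
play_rows(series=[{"x": 0.3, "y": -5, "z": 0, "roll": 0, "jaw": 0.9}, {"x": 0.6, "y": -10, "z": 0, "roll": 0, "jaw": 0.9}, {"x": 0.9, "y": -14.7, "z": 0, "roll": 0, "jaw": 0.9}, {"x": 0.9, "y": -14.7, "z": 0, "roll": 0, "jaw": 0.9}, {"x": 0.9, "y": -14.7, "z": 0, "roll": 0, "jaw": 0.9}])

```text
time: 16.88
position: [0.5659, -0.2083, 0.1709]
tcp_rot: [-0.304, -3.126, -0.001]
contact_force: [-0.1, 0.7, -0.9]
width: 0.0819
grip_force: 0.0
```

```bash
python3 w.py w5.png dish_large; python3 -c "
from m import *
p=cam('top'); save(p,'t5.png'); f=p['frame'][200:350,80:260]; cv2.imwrite('pics/t5c.png',cv2.resize(f[:,:,::-1],None,fx=3,fy=3))
for a,c,m in comps(red(p)):
  if c[0]<220: print(c,at(p,c,.024)[:2]*1000)
for r in robot.regions_of('dish_slide',p): print(r['p'],rect(p,r['pixels'],.02))"
```

```text
tcp [ 565.9 -208.3  170.9] y-angle 78.9 tilt [-0.001  0.001 -1.   ]
red 489 [315. 235.] [ 566.4 -209.6]
red 308 [163. 266.] [ 568.  -342.6]
dish_large 0.98 [315. 235.] (array([ 566.1, -209.1]), array([58.7, 60.5]), 168.9)
[196.5        238.63461538] [573.01768    164.60169634]
[134.62857143 289.82857143] [463.18571596 290.97758943]
0.97 (array([544.9, 168.5]), array([30.8, 78. ]), 168.3)
0.89 (array([ 410.1, -497. ]), array([28.8, 79.2]), 112.9)
```

View pics/t5c.png

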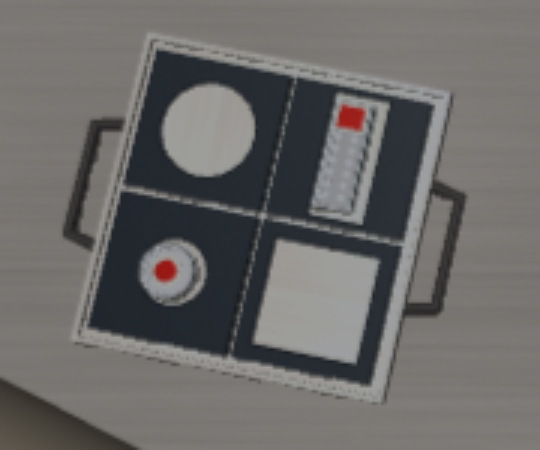

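View pics/w5.png

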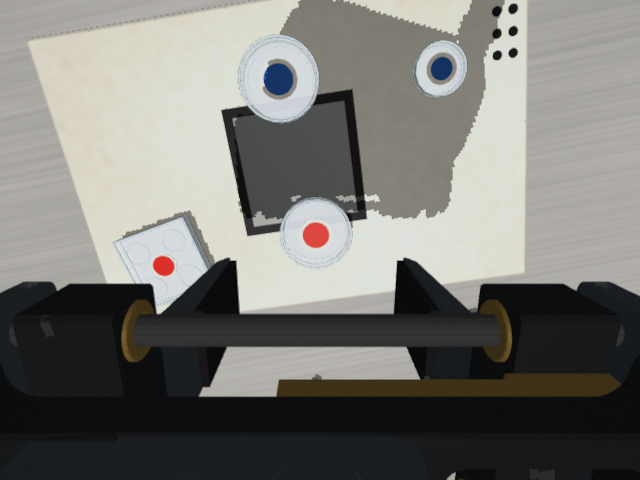

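The slide dish lies in its recess (crop (345,158)). The red-labelled large dish is centred at (315,235), and the blue one is at (278,79).

Emit:
play_rows(series=[{"x": 0.05, "y": -0.1, "z": -5, "roll": 0, "jaw": 0.9}, {"x": 0.05, "y": -0.1, "z": -10, "roll": 0, "jaw": 0.9}, {"x": 0.05, "y": -0.1, "z": -12.0, "roll": 0, "jaw": 0.9}, {"x": 0.05, "y": -0.1, "z": -12.0, "roll": 0, "jaw": 0.9}, {"x": 0.05, "y": -0.1, "z": -12.0, "roll": 0, "jaw": 0.75}, {"x": 0.05, "y": -0.1, "z": -12.0, "roll": 0, "jaw": 0.65}, {"x": 0.05, "y": -0.1, "z": -12.0, "roll": 0, "jaw": 0.58}, {"x": 0.05, "y": -0.1, "z": -12.0, "roll": 0, "jaw": 0.58}, {"x": 0.05, "y": -0.1, "z": -12.0, "roll": 0, "jaw": 0.58}, {"x": 0.05, "y": -0.1, "z": -12.0, "roll": 0, "jaw": 0.58}])

```text
time: 18.32
position: [0.5673, -0.2098, 0.0521]
tcp_rot: [0.303, 3.125, -0.001]
contact_force: [0.3, 1.1, 8.2]
width: 0.0586
grip_force: 8.0
```

Emit:
play_rows(series=[{"x": 0, "y": 0, "z": 1, "roll": 0, "jaw": 0.58}, {"x": 0, "y": 0, "z": 4.5, "roll": 0, "jaw": 0.58}, {"x": 0, "y": 2, "z": 7, "roll": 0, "jaw": 0.58}, {"x": 0, "y": 7, "z": 7, "roll": 0, "jaw": 0.58}, {"x": 0, "y": 12.5, "z": 7, "roll": 0, "jaw": 0.58}, {"x": 0, "y": 18, "z": 7, "roll": 0, "jaw": 0.58}, {"x": -0.1, "y": 23.5, "z": 7, "roll": 0, "jaw": 0.58}, {"x": -0.2, "y": 29, "z": 7, "roll": 0, "jaw": 0.58}, {"x": -0.3, "y": 34.5, "z": 7, "roll": 0, "jaw": 0.58}, {"x": -0.3, "y": 40, "z": 7, "roll": 0, "jaw": 0.58}])

```text
time: 19.58
position: [0.5636, 0.1922, 0.1219]
tcp_rot: [0.303, 3.126, 0.0]
contact_force: [-0.1, -0.6, -1.0]
width: 0.0587
grip_force: 8.0
```

Emit:
play_rows(series=[{"x": 0, "y": 4.5, "z": 0, "roll": 0, "jaw": 0.58}, {"x": 0, "y": 7, "z": 0, "roll": 0, "jaw": 0.58}, {"x": 0, "y": 7.9, "z": 0, "roll": 0, "jaw": 0.58}, {"x": 0, "y": 7.9, "z": 0, "roll": 0, "jaw": 0.58}, {"x": 0, "y": 7.9, "z": 0, "roll": 0, "jaw": 0.58}])

```text
time: 20.2
position: [0.5638, 0.2683, 0.1212]
tcp_rot: [-0.305, -3.127, 0.0]
contact_force: [-0.3, 0.2, 0.5]
width: 0.0592
grip_force: 8.0
```

```bash
python3 w.py w6.png dish_large seat_large; python3 -c "
from m import *
p=cam('top'); z=robot.get_obs()['position'][2]-.05+.035
for r in robot.regions_of('dish_large',p): print('held',r['p'],rect(p,r['pixels'],z))"
```

```text
tcp [563.8 268.3 121.2] y-angle 78.9 tilt [-0. -0. -1.]
red 487 [318.  92.] [462.4 288.8]
red 1338 [316. 292.] [593.4 261.7]
red 234 [179. 278.] [564.2 167.7]
dish_large 0.69 [318. 209.] (array([542.2, 272.6]), array([94.1, 65. ]), 79.4)
dish_large 0.55 [317. 280.] (array([578.7, 264.8]), array([85.1, 62.9]), 78.8)
seat_large 0.98 [320. 208.] (array([546.6, 271.7]), array([100.3,  70.2]), 79.1)
```

View pics/w6.png

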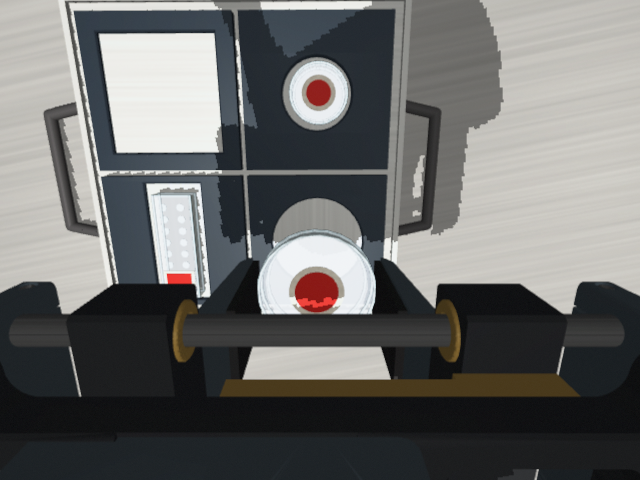

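The large dish is held at (316,285), centred on its recess (columns 273–362). The small and slide dishes are seated.

Emit:
play_rows(series=[{"x": 0.05, "y": 0.05, "z": -4, "roll": 0, "jaw": 0.58}, {"x": 0.05, "y": 0.05, "z": -6.5, "roll": 0, "jaw": 0.58}, {"x": 0.05, "y": 0.05, "z": -7.4, "roll": 0, "jaw": 0.58}, {"x": 0.05, "y": 0.05, "z": -7.7, "roll": 0, "jaw": 0.58}, {"x": 0.05, "y": 0.05, "z": -7.82, "roll": 0, "jaw": 0.58}, {"x": 0.05, "y": 0.05, "z": -7.82, "roll": 0, "jaw": 0.58}, {"x": 0.05, "y": 0.05, "z": -7.82, "roll": 0, "jaw": 0.58}])

```text
time: 21.32
position: [0.5645, 0.27, 0.0435]
tcp_rot: [0.303, 3.126, 0.001]
contact_force: [0.0, 0.2, -0.5]
width: 0.0587
grip_force: 8.0
```

Emit:
play_rows(series=[{"x": 0, "y": -0.05, "z": -0.05, "roll": 0, "jaw": 0.58}, {"x": 0, "y": -0.05, "z": -0.1, "roll": 0, "jaw": 0.58}, {"x": 0, "y": -0.05, "z": -0.1, "roll": 0, "jaw": 0.58}])

```text
time: 21.7
position: [0.5646, 0.2697, 0.0427]
tcp_rot: [0.303, 3.126, 0.001]
contact_force: [-2.1, 1.7, 8.7]
width: 0.0588
grip_force: 8.0
```

Emit:
play_rows(series=[{"x": 0, "y": 0, "z": 0.03, "roll": 0, "jaw": 0.66}, {"x": 0, "y": 0, "z": 0.03, "roll": 0, "jaw": 0.72}, {"x": 0, "y": 0, "z": 0.03, "roll": 0, "jaw": 0.72}, {"x": 0, "y": 0, "z": 0.03, "roll": 0, "jaw": 0.72}, {"x": 0, "y": 0, "z": 3, "roll": 0, "jaw": 0.72}, {"x": 0, "y": 0, "z": 9, "roll": 0, "jaw": 0.72}, {"x": 0, "y": -5, "z": 13, "roll": 0, "jaw": 1}, {"x": 0, "y": -11, "z": 13, "roll": 0, "jaw": 1}, {"x": 0.1, "y": -17, "z": 13, "roll": 0, "jaw": 1}, {"x": 0.1, "y": -23, "z": 13, "roll": 0, "jaw": 1}])

```text
time: 22.95
position: [0.5651, 0.0375, 0.1721]
tcp_rot: [0.303, 3.126, -0.0]
contact_force: [1.2, 0.9, 0.3]
width: 0.0913
grip_force: 0.0
```

Emit:
play_rows(series=[{"x": 0, "y": -6, "z": 0, "roll": 4, "jaw": 1}, {"x": 0.1, "y": -12, "z": 0, "roll": 8, "jaw": 1}, {"x": 0.1, "y": -18, "z": 0, "roll": 12, "jaw": 1}, {"x": 0.2, "y": -24, "z": 0, "roll": 16, "jaw": 1}, {"x": 0.2, "y": -30, "z": 0, "roll": 20, "jaw": 1}, {"x": 0.3, "y": -36, "z": 0, "roll": 20, "jaw": 1}, {"x": 0.3, "y": -38, "z": 0, "roll": 20, "jaw": 1}, {"x": 0.3, "y": -38, "z": 0, "roll": 20, "jaw": 1}, {"x": 0.3, "y": -38, "z": 0, "roll": 20, "jaw": 1}])

```text
time: 24.08
position: [0.5682, -0.3392, 0.1718]
tcp_rot: [0.246, -3.132, -0.001]
contact_force: [0.1, -0.2, -1.1]
width: 0.0911
grip_force: 0.0
```

```bash
python3 w.py w7.png dish_square; python3 -c "
from m import *
p=cam('top'); save(p,'t7.png'); f=p['frame'][200:350,80:260]; cv2.imwrite('pics/t7c.png',cv2.resize(f[:,:,::-1],None,fx=3,fy=3))
for a,c,m in comps(red(p)):
  if c[0]<220: print(c,at(p,c,.025)[:2]*1000)"
```

```text
tcp [ 568.2 -339.2  171.8] y-angle 99.0 tilt [-0.001  0.001 -1.   ]
red 328 [315. 233.] [ 568.  -340.7]
dish_square 0.62 [313. 229.] (array([ 567.2, -340.2]), array([67.4, 67.3]), 8.9)
[146. 242.] [564.86574531 271.76700556]
```

View pics/w7.png

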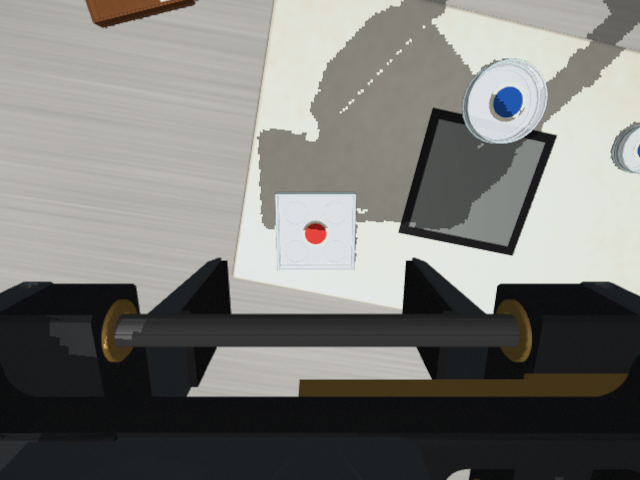

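The square dish is at (315,231), aligned with the jaws and clear of everything around it.

Emit:
play_rows(series=[{"x": 0, "y": -0.1, "z": -5, "roll": 0, "jaw": 1}, {"x": 0, "y": -0.1, "z": -10, "roll": 0, "jaw": 1}, {"x": 0, "y": -0.1, "z": -12.1, "roll": 0, "jaw": 1}, {"x": 0, "y": -0.1, "z": -12.1, "roll": 0, "jaw": 1}, {"x": 0, "y": -0.1, "z": -12.1, "roll": 0, "jaw": 0.85}, {"x": 0, "y": -0.1, "z": -12.1, "roll": 0, "jaw": 0.75}, {"x": 0, "y": -0.1, "z": -12.1, "roll": 0, "jaw": 0.65}, {"x": 0, "y": -0.1, "z": -12.1, "roll": 0, "jaw": 0.65}, {"x": 0, "y": -0.1, "z": -12.1, "roll": 0, "jaw": 0.65}, {"x": 0, "y": -0.1, "z": -12.1, "roll": 0, "jaw": 0.65}])

```text
time: 25.48
position: [0.5686, -0.3418, 0.0519]
tcp_rot: [-0.244, 3.131, -0.001]
contact_force: [-0.4, 1.8, 7.6]
width: 0.0658
grip_force: 8.0
```

Emit:
play_rows(series=[{"x": 0, "y": 0, "z": 1, "roll": 0, "jaw": 0.65}, {"x": 0, "y": 0, "z": 4.5, "roll": 0, "jaw": 0.65}, {"x": -0.5, "y": 2, "z": 7, "roll": 0, "jaw": 0.65}, {"x": -1.7, "y": 7, "z": 7, "roll": -3, "jaw": 0.65}, {"x": -3, "y": 12.5, "z": 7, "roll": -6, "jaw": 0.65}, {"x": -4.3, "y": 18, "z": 7, "roll": -9, "jaw": 0.65}, {"x": -5.6, "y": 23.5, "z": 7, "roll": -12, "jaw": 0.65}, {"x": -6.9, "y": 29, "z": 7, "roll": -15, "jaw": 0.65}, {"x": -8.2, "y": 34.5, "z": 7, "roll": -18, "jaw": 0.65}, {"x": -9.5, "y": 40, "z": 7, "roll": -20, "jaw": 0.65}])

```text
time: 26.72
position: [0.473, 0.0599, 0.1217]
tcp_rot: [0.306, 3.125, 0.0]
contact_force: [1.2, 0.2, -0.3]
width: 0.0659
grip_force: 8.0
```

Emit:
play_rows(series=[{"x": -1.3, "y": 5.5, "z": 0, "roll": 0, "jaw": 0.65}, {"x": -2.4, "y": 10, "z": 0, "roll": 0, "jaw": 0.65}, {"x": -3, "y": 12.3, "z": 0, "roll": 0, "jaw": 0.65}, {"x": -3.1, "y": 12.8, "z": 0, "roll": 0, "jaw": 0.65}, {"x": -3.1, "y": 12.8, "z": 0, "roll": 0, "jaw": 0.65}, {"x": -3.1, "y": 12.8, "z": 0, "roll": 0, "jaw": 0.65}])

```text
time: 27.48
position: [0.4426, 0.1855, 0.121]
tcp_rot: [0.305, 3.127, -0.0]
contact_force: [0.7, -0.4, -0.2]
width: 0.0659
grip_force: 8.0
```

```bash
python3 w.py w8.png seat_square
```

```text
tcp [442.6 185.5 121. ] y-angle 78.9 tilt [ 0. -0. -1.]
red 339 [463. 246.] [458.1 285.8]
red 893 [316. 293.] [473.3 178.7]
seat_square 0.86 [319. 199.] (array([409.3, 191.8]), array([101.2,  38.7]), 78.8)
```

View pics/w8.png

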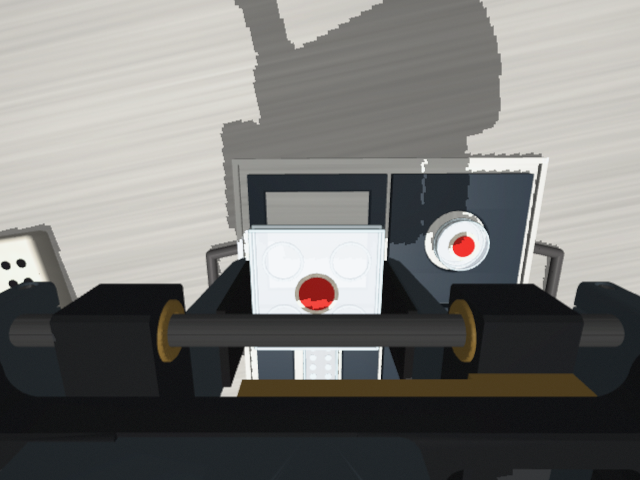

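The square dish is centred over its recess (dish columns 249–384, recess 265–369).

Emit:
play_rows(series=[{"x": 0, "y": 0, "z": -4, "roll": 0, "jaw": 0.65}, {"x": 0, "y": 0, "z": -6.5, "roll": 0, "jaw": 0.65}, {"x": 0, "y": 0, "z": -7.4, "roll": 0, "jaw": 0.65}, {"x": 0, "y": 0, "z": -7.7, "roll": 0, "jaw": 0.65}, {"x": 0, "y": 0, "z": -7.82, "roll": 0, "jaw": 0.65}, {"x": 0, "y": 0, "z": -7.86, "roll": 0, "jaw": 0.65}, {"x": 0, "y": 0, "z": -7.9, "roll": 0, "jaw": 0.65}, {"x": 0, "y": 0, "z": -7.9, "roll": 0, "jaw": 0.65}])

```text
time: 28.58
position: [0.4426, 0.1864, 0.0427]
tcp_rot: [0.303, 3.126, 0.001]
contact_force: [-0.7, -0.8, 9.3]
width: 0.0659
grip_force: 8.0
```

Emit:
play_rows(series=[{"x": 0, "y": 0, "z": 0.03, "roll": 0, "jaw": 0.74}, {"x": 0, "y": 0, "z": 0.03, "roll": 0, "jaw": 0.79}, {"x": 0, "y": 0, "z": 0.03, "roll": 0, "jaw": 0.79}, {"x": 0, "y": 0, "z": 0.03, "roll": 0, "jaw": 0.79}, {"x": 0, "y": 0, "z": 3, "roll": 0, "jaw": 0.79}, {"x": 0, "y": 0, "z": 9, "roll": 0, "jaw": 0.79}, {"x": 0, "y": -5, "z": 13, "roll": 0, "jaw": 0.79}, {"x": 0, "y": -11, "z": 15, "roll": 0, "jaw": 0.79}, {"x": 0, "y": -17, "z": 15, "roll": 0, "jaw": 0.79}, {"x": 0, "y": -23, "z": 15, "roll": 0, "jaw": 0.79}])

```text
time: 29.82
position: [0.4421, -0.0455, 0.1924]
tcp_rot: [0.303, 3.126, -0.0]
contact_force: [0.6, -0.9, -0.9]
width: 0.0721
grip_force: 0.0
```

Emit:
play_rows(series=[{"x": 0, "y": -6, "z": 0, "roll": 0, "jaw": 0.79}, {"x": 0, "y": -12, "z": 0, "roll": 0, "jaw": 0.79}, {"x": 0, "y": -12, "z": 0, "roll": 0, "jaw": 0.79}, {"x": 0, "y": -12, "z": 0, "roll": 0, "jaw": 0.79}])

```text
time: 30.32
position: [0.4418, -0.1634, 0.1917]
tcp_rot: [-0.305, -3.126, -0.001]
contact_force: [-0.8, 0.8, 0.8]
width: 0.0719
grip_force: 0.0
```

```bash
python3 -c "
from m import *
p=cam('top'); f=p['frame'][190:350,80:280]; cv2.imwrite('pics/t9c.png',cv2.resize(f[:,:,::-1],None,fx=3.7,fy=3.7,interpolation=cv2.INTER_CUBIC))
for a,c,m in comps(red(p)):
  if c[0]<220: print(c,at(p,c,.025)[:2]*1000)
for l in ('dish_square','dish_slide','dish_large','dish_small','rinse_large','rinse_small'):
  for r in robot.regions_of(l,p)[:2]: print(l,round(r['p'],2),rect(p,r['pixels'],.02))
print(robot.get_obs()['contact_force'])"
```

```text
[196.5        238.63461538] [572.89304708 164.33651922]
[146. 242.] [564.86574531 271.76700556]
[134.62857143 289.82857143] [463.16842266 290.5889042 ]
[182.66666667 299.72916667] [443.18477595 188.46408209]
dish_square 0.82 (array([442.8, 187.8]), array([67.9, 65.9]), 78.5)
dish_slide 0.89 (array([546.1, 168.7]), array([31.3, 76.7]), 168.7)
dish_large 0.57 (array([563.4, 270.3]), array([60.6, 58.1]), 46.6)
dish_small 0.84 (array([462. , 289.6]), array([40.2, 38.1]), 2.9)
dish_small 0.74 (array([699.6, -74.4]), array([40.1, 34.8]), 0.5)
[-0.47251457  0.6005087  -1.15979549]
```

View pics/t9c.png

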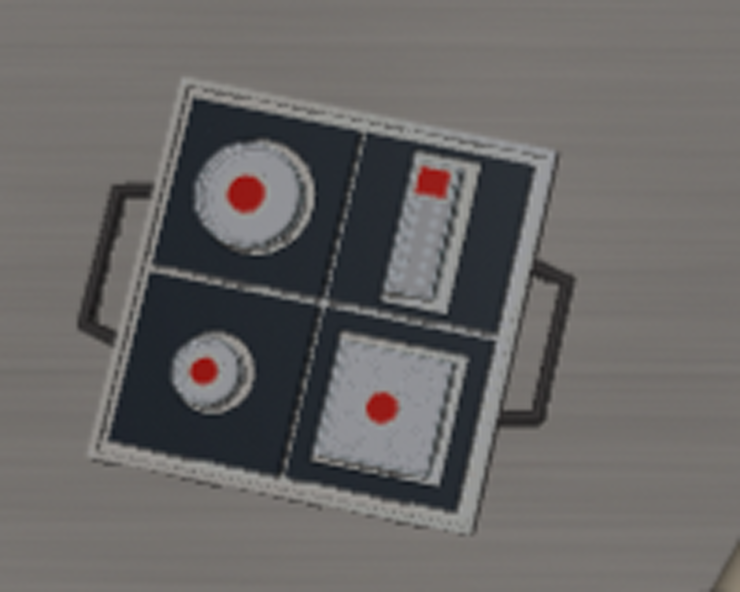

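The crop shows all four red dishes flat in their own recesses: large (245,195), slide (430,235), small (205,372), square (382,408). Each is within about 2 mm of its recess centre. I'm handing the job in.

```bash
python3 -c "
from workcell import robot
print(robot.close_job())"
```

```text
the job is handed in; nothing more can be done
None
```

All four red-labelled dishes lie flat in their matching inserts, each within about 2 mm of its recess centre in the last camera check; I never touched the rinse dishes or the look-alikes, and I handed the job in at about 31 s of the 96 s allowed.

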